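Latch the socket test carriage on its stop pin

TASK

Set the socket test jig: with the fingertips, push the upright plate of its sprung carriage from behind all the way in until it will go no further, then let go so that it springs back part of the way and stays caught on the stop pin. Only push the plate, do not pinch it; leave the pin to drop on its own without touching it, and leave the screwdriver, the jar and the bit case where they lie.

Things in the scene. Friction and masses are not known exactly. Their poses are not given: they have to be found in the camera images.
- jig: Test jig, fixed to the table: aluminium base plate 12 mm thick, spanning x -115 to 175, y -55 to 55 mm of its frame; grey spring housing at the far end (top 46 mm), aluminium bridge over the carriage's path at x 27 to 53 mm, 104 mm wide, top 62 mm. Origin on the table, on the centre line; x is the direction of pushing, z up.
- push_face (a point): Middle of the rear face (the one to push) of the carriage's upright steel push plate: 10 mm thick, 60 mm wide, 14 to 76 mm above the table. The point is 55 mm above the table, at jig x = -100 mm plus the travel, y = 0; axes as the jig's. Behind the face is only the base plate, reaching 15 mm back, with two rails (24 mm high). A white socket 44 mm across sits in front of it.
- carriage (a joint): Travel in m along the jig's x: 0 out (start), 0.060 fully in, a hard stop. A spring returns it: 2.4 N at 0, 7.2 N at 0.060; damping 18 N s/m; 1 to 2 N more while its ramped tooth lifts the pin. Pushed past about 0.036 the tooth is beyond the pin, and on release it returns only to about 0.035, caught on the pin; released earlier it returns to 0.
- stop_pin (a joint): Height in m by which the sprung stop pin is lifted: 0 down (at rest, and when the carriage is latched), about 0.009 while the tooth passes under it, 0.012 at most. It falls by its own spring.
- pin_top (a point): Centre of the top of the stop pin's black knob (24 mm across, 10 mm high) above the bridge; 76 mm above the table when the pin is down, at x = 40 mm, y = 0 in the jig's frame.
- screwdriver: Loose red-handled screwdriver, about 190 mm long, lying on the table along its own x axis; leave alone.
- screw_jar: Loose clear jar with black lid, 52 mm across, 70 mm high, standing on the table; origin at the centre of its underside; leave alone.
- bit_case: Loose flat black bit case, 70 x 90 x 31 mm, lying on the table; origin at the centre of its underside; leave alone.

How it is judged:
By the outcome, as a careful person would: the job done as asked, in the order asked, and still so for the second after the job is handed in, with the robot touching nothing.
It also fails if it takes over 40 s, if anything falls off the work surface, if the arm or the gripper's body presses on something with over 40 N, if the wrist force passes 120 N, or if a joint passes its speed limit or range.

ROBOT

A 7-joint arm with a two-finger parallel gripper is mounted at the origin on the work surface. World frame = base frame: x ahead of the robot, y to its left, z up, the work surface at z = 0. Lengths are in m, angles in rad, forces in N, time in s.
With the tool pointing down it reaches from about 0.425 to 0.925 m from the base axis. Payload 6.8 kg.
Tool frame: the origin (TCP) lies midway between the tips of the shut fingers; the grasp point (between the pads) lies 19 mm behind it; z points along the fingers, y is the direction in which the jaws open and shut (so a half turn about z gives the same grasp; the last joint's range is limited). The gripper opens to 85 mm and grips with 20 to 120 N. Pads are 22 mm wide; open, the fingers measure 114 mm over their backs; the gripper's body (76 mm by 85 mm) begins 54 mm behind the grasp point. The pads swing forward as they close: fully open they stand 13 mm farther back than shut.
Start: joints at [-1.363, 0.477, 0.022, 1.555, -0.011, 1.109, -0.083], TCP at [0.21, 0.642, 0.202] pointing down, gripper open.
Joint ranges: [-2.96, 2.96], [-0.34, 2.1], [-1.41, 1.46], [0.24, 2.44], [-1.37, 4.51], [0.17, 1.92], [-2.96, 2.96]. Speed limits (rad/s): [2.39, 2.39, 3.14, 3.14, 3.14, 3.14, 3.14].

INTERFACE

Orientations are given as a rotation vector (axis times angle).
In Python, from bench import r, imaging gives the robot as it stands.
- The arm moves only by the tool jog_arm, never from a script. Its argument "rows" is a list of rows, each an object with "delta_rot": the turn, a rotation vector about the tool's x, y, z in degrees, a list of three; "xyz": the shift along the tool's x, y, z in cm, a list of three; "fingers": the closure, from 0 (fully open) to 1 (shut). A call has exactly 5 rows; each row is the pose to reach, as a shift and turn from the pose measured when the call began, along the tool's axes at that moment; what a row does not reach only later rows make up. A row lasts 1/12 s, in which the tool goes at most 41.7 mm and 7.16 degrees, less where a joint would pass 70% of its speed; a pose out of reach is approached as far as the arm can. A call with a gripper value outside its range is refused whole. The fingers move at their own pace and stop on an object; "grip_force" is the grip in N (left out, the last holds). Time passes only in rows, so rows that repeat a pose let the fingers close, or fill a call up. It gives the time, the measured TCP pose, the force and the opening at its end, in the units of the state.
- r.get_obs(): the state, without advancing time (a new reading comes with each control period).
- imaging.grab_frame(name): name is "scene" or "top" or "wrist"; returns the picture (480x640x3 uint8, blue, green, red); there is no depth.
- imaging.camera_info(name): a dict with "camera_matrix" (3x3 intrinsics, pixels), "xyz" and "attitude" of the camera in the world. Camera axes: x right, y down, z forward; pixel columns grow to the right and rows downward; lengths in m; the calibration is good to about 2 mm. A picture is of the moment at which its call begins: read the wrist's pose just before it. camera_info takes no time and is no camera call; for the wrist camera it gives the pose at the moment of the call.
- r.hand_in(): hands the job in, once; it reports no verdict.
Trained networks look in the newest picture that a camera, given by its name, has taken for a name from the list of things; names that differ only in an ending like _2 or _b are one class to them, and where a whole thing is asked for, a point or a joint stands for the part that bears it (a point fixed in the world has none). Each returns a list of dicts, best first, with "conf" (0 to 1); they miss things now and then, are a little off and sometimes report something else, mostly with a low value. They report only what shows in the picture. A call takes as long as a camera call.
- imaging.find_in(camera, query): "position" ([column, row] in pixels, amid what is visible of it).
- imaging.cut_out(camera, query): "region" (480x640 bool, what is visible of it) and "position" ([column, row] in pixels, amid what is visible of it).
- imaging.tip_of(camera, query): "position" ([column, row] in pixels: a listed point, or the origin of a listed thing).
The state is a dict: "clock": time; "joints": joint angles; "qvel": joint speeds; "tau": joint torques, N m; "tcp_pos": TCP position; "orientation": TCP orientation; "contact_force": force on the tool from outside, world axes, zero at the start; "moment": the same for the moment, N m; "grip_width": finger opening in m.
Only numpy, scipy, OpenCV 4.12 (cv2) and the standard library are available. Lean on these libraries where they do the work, as an engineer would, in place of code of your own. Each camera call takes 0.05 s, during which the arm holds its last target.

## Working session

There is one attempt and no reset: what is moved stays moved. The work goes in short steps, Python scripts to look and compute and a tool call to move; the robot and the scene stay as the last step left them, time stands still between calls to the robot, and variables do not carry over. Pictures are saved under pics/ and viewed, and the job is handed in when it is done.

Besides the shell and the picture viewer there is one more tool, called after ">>>" by a JSON object that holds its "op" and its "data", one argument or row to a line. jog_arm: Moves the arm, as the interface text tells. Its arguments: {"type":"object","properties":{"rows":{"type":"array","items":{"type":"object","properties":{"delta_rot":{"type":"array","items":{"type":"number"}},"xyz":{"type":"array","items":{"type":"number"}},"fingers":{"type":"number"}}}},"grip_force":{"type":"number"}},"required":["rows"]}

```bash
mkdir -p pics; ls; python3 - <<'E'
from bench import r, imaging
import cv2, numpy as np
np.set_printoptions(precision=4,suppress=True)
o=r.get_obs(); print({k:np.round(v,4) for k,v in o.items()})
for c in ["scene","top"]:
    im=imaging.grab_frame(c); cv2.imwrite(f"pics/{c}0.png",im)
    i=imaging.camera_info(c); print(c,i)
    for q in ["jig","push_face","pin_top"]:
        print(q,[(d['conf'],d['position']) for d in imaging.tip_of(c,q)[:3]])
E
```

```text
pics
{'clock': np.float64(0.0), 'joints': array([-1.3631,  0.4778,  0.0224,  1.5564, -0.0115,  1.1093, -0.0831]), 'qvel': array([ 0.0014, -0.    , -0.0012, -0.0013,  0.0008,  0.0008, -0.001 ]), 'tau': array([ -0.0003, -59.6449,   1.608 , -28.1198,   0.0125,   0.0095,
         0.    ]), 'tcp_pos': array([0.2095, 0.641 , 0.2013]), 'orientation': array([-0.4941, -3.1023,  0.0028]), 'contact_force': array([-0.341 ,  0.2284, -0.8751]), 'moment': array([-0.0123,  0.0454, -0.0445]), 'grip_width': np.float64(0.0855)}
scene {'camera_matrix': array([[506.0157,   0.    , 328.518 ],
       [  0.    , 506.0157, 235.3868],
       [  0.    ,   0.    ,   1.    ]]), 'xyz': array([0.8371, 0.4949, 0.4713]), 'attitude': array([-0.652 , -2.5636,  1.2884])}
jig [(0.93, [370.6, 286.6])]
push_face [(0.59, [436.5, 236.5])]
pin_top [(0.55, [344.2, 250.7])]
top {'camera_matrix': array([[583.1773,   0.    , 319.1924],
       [  0.    , 583.1773, 250.0205],
       [  0.    ,   0.    ,   1.    ]]), 'xyz': array([0.387 , 0.0193, 1.0222]), 'attitude': array([-2.1576,  2.068 , -0.206 ])}
jig []
push_face [(0.84, [288.6, 323.1])]
pin_top [(0.69, [298.4, 241.0])]
```

View pics/scene0.png

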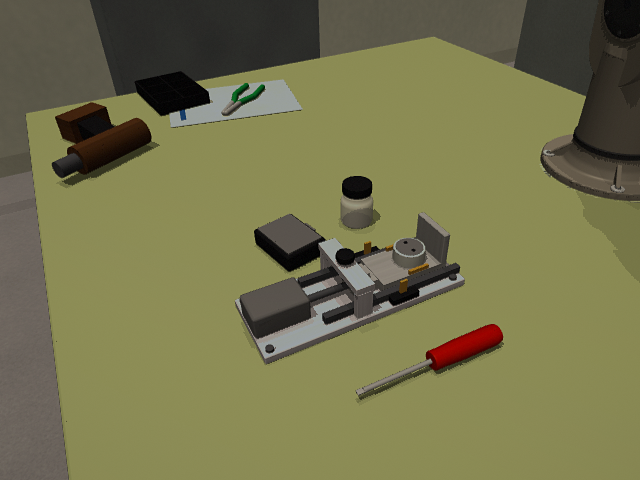

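View pics/top0.png

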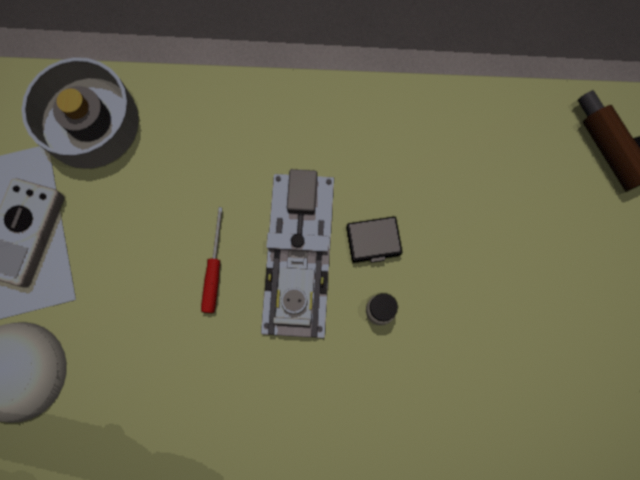

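The scene view shows the jig with the push plate at (435,240), on the robot side, and the knob at (345,256). In the top view the plate is at (293,322), the knob at (298,240), the jar at (382,308) and the screwdriver at (212,265).

```bash
cat > h.py <<'E'
import numpy as np, cv2
from scipy.spatial.transform import Rotation as R
from bench import r, imaging
np.set_printoptions(precision=4,suppress=True)
def onz(c,px,z,info=None):
    i=info or imaging.camera_info(c); d=R.from_rotvec(i['attitude']).apply(np.linalg.inv(i['camera_matrix'])@[*px,1.]); p=np.array(i['xyz']); return p+d*(z-p[2])/d[2]
def proj(c,P,info=None):
    i=info or imaging.camera_info(c); q=R.from_rotvec(i['attitude']).inv().apply(np.atleast_2d(P)-i['xyz'])@np.array(i['camera_matrix']).T; return q[:,:2]/q[:,2:]
E
python3 - <<'E'
from h import *
for c,pf,pt in [("scene",(436.5,236.5),(345,251)),("top",(288.6,323.1),(298,240))]:
    print(c,"face",onz(c,pf,.055),"pin",onz(c,pt,.076))
for px in [(274,176),(334,178),(262,335),(325,337)]: print(onz("top",px,.012))
for px in [(268,356),(463,282),(238,302)]: print("s",onz("scene",px,.012))
im=imaging.grab_frame("top"); cv2.imwrite("pics/topz.png",cv2.resize(im[150:360,190:420],None,fx=3,fy=3,interpolation=cv2.INTER_CUBIC)[:600])
im=imaging.grab_frame("scene"); cv2.imwrite("pics/scz.png",cv2.resize(im[170:370,220:480],None,fx=3,fy=3,interpolation=cv2.INTER_CUBIC))
R0=R.from_rotvec(r.get_obs()['orientation']).as_matrix(); print(R0)
E
```

```text
scene face [0.458 0.076 0.055] pin [0.5944 0.0653 0.076 ]
top face [0.4582 0.0746 0.055 ] pin [0.5945 0.0651 0.076 ]
[0.7255 0.1176 0.012 ]
[0.7263 0.0087 0.012 ]
[0.4391 0.1216 0.012 ]
[0.4403 0.0134 0.012 ]
s [0.7273 0.1205 0.012 ]
s [0.4504 0.1307 0.012 ]
s [0.7274 0.0197 0.012 ]
[[-0.9505  0.3106 -0.    ]
 [ 0.3106  0.9505 -0.0001]
 [-0.     -0.0001 -1.    ]]
```

View pics/topz.png

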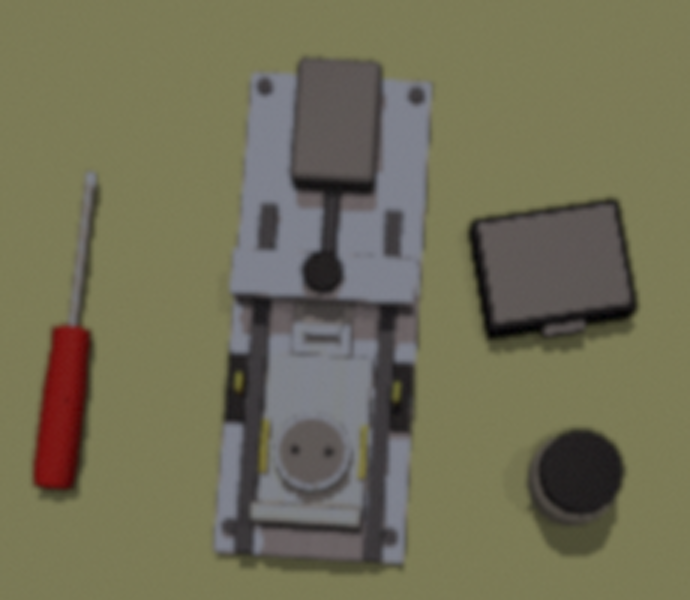

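View pics/scz.png

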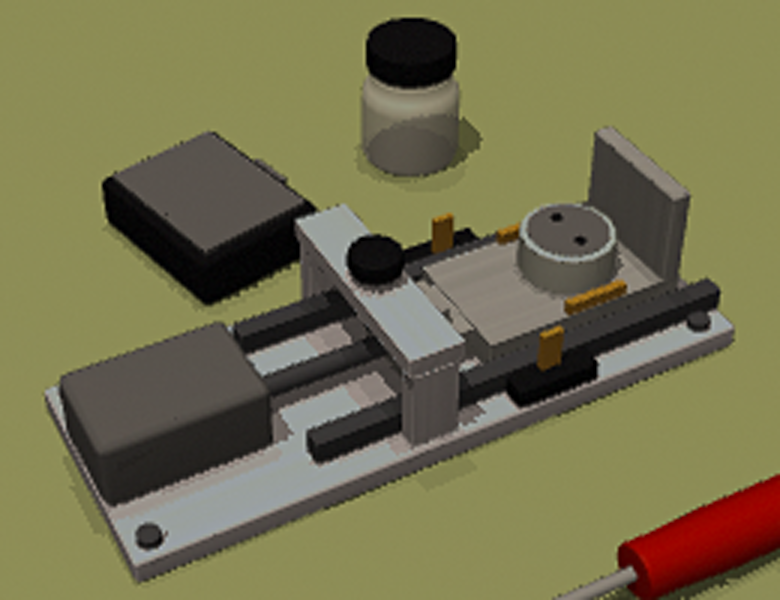

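```bash
python3 - <<'E'
from h import *
from scipy.optimize import least_squares
T=[((175,55,12),(250,73)),((175,-55,12),(432,83)),((-115,55,12),(217,553)),((-115,-55,12),(405,562)),((40,0,76),(323,270)),
((53,52,62),(233,250)),((53,-52,62),(420,258)),((27,52,62),(231,293)),((27,-52,62),(417,304))]
S=[((175,55,12),(140,572)),((-115,55,12),(733,325)),((175,-55,12),(45,390)),((-100,30,76),(690,192)),((-100,-30,76),(607,128)),((53,52,62),(405,365)),((27,52,62),(465,347)),((53,-52,62),(297,218))]
ti,si=imaging.camera_info("top"),imaging.camera_info("scene")
def world(p,P): 
    return R.from_euler('z',p[2]).apply(np.array(P)/1000)+[p[0],p[1],0]
def res(p,full=False):
    a=proj("top",world(p,[t[0] for t in T]),ti)-(np.array([t[1] for t in T])/3+[190,150])
    b=proj("scene",world(p,[t[0] for t in S]),si)-(np.array([t[1] for t in S])/3+[220,170])
    if full: print(a,b)
    return np.r_[a,b].ravel()
s=least_squares(res,[.56,.07,0],loss='soft_l1');p=s.x;print(p,np.degrees(p[2]));res(p,1)
print(world(p,[[-100,0,55],[40,0,76]]))
E
```

```text
[ 0.555   0.0669 -0.0104] -0.5943194870269077
[[-0.5423 -1.0491]
 [-0.7204 -1.3577]
 [-1.1472 -0.2418]
 [ 0.1436  0.1749]
 [-0.5146 -0.3224]
 [-0.4244 -0.9376]
 [-1.3246 -0.4551]
 [-0.8495 -0.2364]
 [-1.0937 -0.7176]] [[-1.4133 -3.8143]
 [ 0.6748 -2.0209]
 [-0.984  -1.9931]
 [ 0.359  -2.1133]
 [ 0.6874 -3.3195]
 [ 1.7053 -3.2232]
 [ 0.5352 -4.3322]
 [-1.4584 -1.3336]]
[[0.455  0.068  0.055 ]
 [0.595  0.0665 0.076 ]]
```

>>> {"op": "jog_arm", "data": {
  "rows": [
    {"xyz": [-1.5, -1.6, 0], "delta_rot": [0, 0, 0], "fingers": 0.5},
    {"xyz": [-4, -4.4, 0], "delta_rot": [0, 0, 0], "fingers": 1},
    {"xyz": [-6.5, -7.2, 0], "delta_rot": [0, 0, 0], "fingers": 1},
    {"xyz": [-9, -10, 0], "delta_rot": [0, 0, 0], "fingers": 1},
    {"xyz": [-11.5, -12.8, 0], "delta_rot": [0, 0, 0], "fingers": 1}
  ],
  "grip_force": 20
}}

```text
clock: 0.92
tcp_pos: [0.2797, 0.4826, 0.2023]
orientation: [0.494, 3.102, 0.0]
contact_force: [0.8, 0.4, 0.4]
grip_width: 0.0257
```

>>> {"op": "jog_arm", "data": {
  "rows": [
    {"xyz": [-2.5, -2.8, 0], "delta_rot": [0, 0, 0], "fingers": 1},
    {"xyz": [-5, -5.6, 0], "delta_rot": [0, 0, 0], "fingers": 1},
    {"xyz": [-7.5, -8.4, 0], "delta_rot": [0, 0, 0], "fingers": 1},
    {"xyz": [-10, -11.2, 0], "delta_rot": [0, 0, 0], "fingers": 1},
    {"xyz": [-12.5, -14, 0], "delta_rot": [0, 0, 0], "fingers": 1}
  ]
}}

```text
clock: 1.33
tcp_pos: [0.3556, 0.309, 0.2026]
orientation: [0.494, 3.102, 0.002]
contact_force: [0.1, -0.5, -0.3]
grip_width: 0.0001
```

```bash
cat > rel.py <<'E'
from h import *
import sys
o=r.get_obs(); Rm=R.from_rotvec(o['orientation']); 
print("t",o['clock'],"tcp",o['tcp_pos'],"grip",o['grip_width'],"F",o['contact_force'],"q",o['joints'])
t=np.array([float(a) for a in sys.argv[1:4]])
yaw=np.radians(-0.6); c,s=np.cos(yaw),np.sin(yaw)
Rt=R.from_matrix(np.array([[-c,-s,0],[-s,c,0],[0,0,-1]]))
print("shift cm",Rm.inv().apply(t-o['tcp_pos'])*100,"rot deg",np.degrees((Rm.inv()*Rt).as_rotvec()))
E
python3 rel.py .45 .1 .2
```

```text
t 1.3333 tcp [0.3556 0.309  0.2026] grip 0.00010264105591983237 F [ 0.1177 -0.5389 -0.3455] q [-0.9782  0.1354  0.1435  2.0345 -0.0236  0.9721  0.4325]
shift cm [-15.4643 -16.9409   0.2474] rot deg [  0.0565   0.0224 -17.4822]
```

>>> {"op": "jog_arm", "data": {
  "rows": [
    {"xyz": [-2.6, -2.8, 0], "delta_rot": [0, 0, -3.5], "fingers": 1},
    {"xyz": [-5.2, -5.6, 0], "delta_rot": [0, 0, -7], "fingers": 1},
    {"xyz": [-7.8, -8.4, 0], "delta_rot": [0, 0, -10.5], "fingers": 1},
    {"xyz": [-10.4, -11.2, 0], "delta_rot": [0, 0, -14], "fingers": 1},
    {"xyz": [-13, -14, 0], "delta_rot": [0, 0, -17.5], "fingers": 1}
  ]
}}

```text
clock: 1.75
tcp_pos: [0.4363, 0.1339, 0.203]
orientation: [0.011, 3.14, 0.003]
contact_force: [-0.2, 0.1, -0.2]
grip_width: 0.0002
```

```bash
python3 rel.py .43 .068 .2; ls
```

```text
t 1.75 tcp [0.4363 0.1339 0.203 ] grip 0.0002314562593014548 F [-0.1926  0.0944 -0.18  ] q [-0.6979  0.1056  0.2861  2.0724 -0.0373  0.9662  1.1716]
shift cm [ 0.5807 -6.5941  0.2839] rot deg [0.097  0.0842 0.1999]
h.py
pics
rel.py
```

>>> {"op": "jog_arm", "data": {
  "rows": [
    {"xyz": [0.3, -2, 0], "delta_rot": [0, 0, 0], "fingers": 1},
    {"xyz": [0.6, -4, 1], "delta_rot": [0, 0, 0], "fingers": 1},
    {"xyz": [0.8, -6, 3], "delta_rot": [0, 0, 0], "fingers": 1},
    {"xyz": [0.8, -6.6, 5], "delta_rot": [0, 0, 0.2], "fingers": 1},
    {"xyz": [0.8, -6.6, 7], "delta_rot": [0, 0, 0.2], "fingers": 1}
  ]
}}

```text
clock: 2.17
tcp_pos: [0.4281, 0.066, 0.1326]
orientation: [0.022, 3.139, 0.003]
contact_force: [0.1, 0.2, -0.5]
grip_width: -0.0002
```

```bash
python3 rel.py .428 .068 .045; python3 - <<'E'
from h import *
im=imaging.grab_frame("scene"); cv2.imwrite("pics/sc1.png",im)
im=imaging.grab_frame("top"); cv2.imwrite("pics/top1.png",im[150:450,150:550])
E
```

```text
t 2.1667 tcp [0.4281 0.066  0.1326] grip -0.00020208867895289513 F [ 0.0776  0.1513 -0.4825] q [-0.5994  0.1684  0.3374  2.1993 -0.0805  0.7815  1.3474]
shift cm [0.0343 0.1808 8.7605] rot deg [ 0.1177  0.1647 -0.2068]
```

View pics/sc1.png

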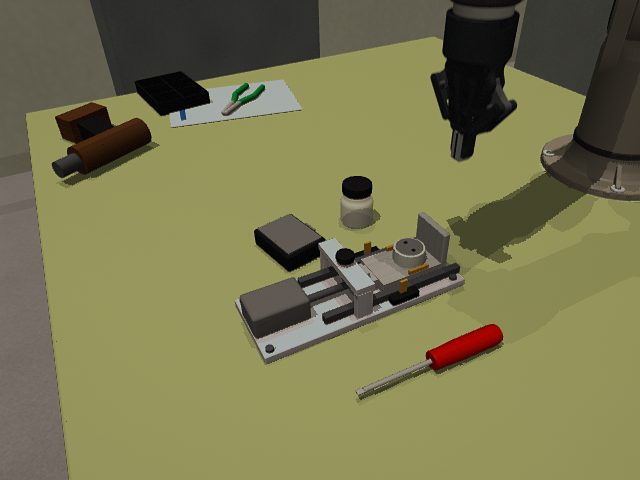

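View pics/top1.png

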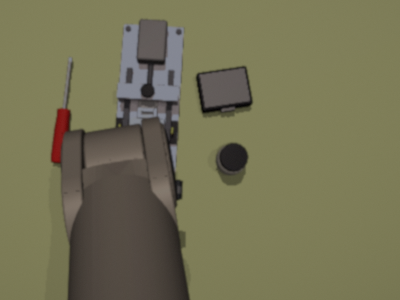

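The shut fingers stand behind and above the plate (fingertips at about (458,155) in the scene view), and nothing has been disturbed. I'm descending now.

>>> {"op": "jog_arm", "data": {
  "rows": [
    {"xyz": [0.1, 0.2, 1.5], "delta_rot": [0.1, 0.1, -0.2], "fingers": 1},
    {"xyz": [0.1, 0.2, 3.5], "delta_rot": [0.1, 0.1, -0.2], "fingers": 1},
    {"xyz": [0.1, 0.2, 5.5], "delta_rot": [0.1, 0.1, -0.2], "fingers": 1},
    {"xyz": [0.1, 0.2, 7.5], "delta_rot": [0.1, 0.1, -0.2], "fingers": 1},
    {"xyz": [0.1, 0.2, 8.7], "delta_rot": [0.1, 0.1, -0.2], "fingers": 1}
  ]
}}

```text
clock: 2.68
tcp_pos: [0.4249, 0.0698, 0.0435]
orientation: [-0.011, -3.137, 0.003]
contact_force: [0.2, 0.2, -0.2]
grip_width: 0.0001
```

```bash
python3 rel.py .444 .068 .045; python3 - <<'E'
from h import *
im=imaging.grab_frame("scene"); cv2.imwrite("pics/sc2.png",cv2.resize(im[120:320,300:560],None,fx=3,fy=3))
E
```

```text
t 2.6833 tcp [0.4249 0.0698 0.0435] grip 9.071843440667694e-05 F [ 0.1689  0.216  -0.1988] q [-0.5525  0.341   0.2876  2.2642 -0.1786  0.5617  1.4354]
shift cm [-1.9134 -0.1641 -0.1619] rot deg [-0.0962 -0.2758  0.2061]
```

View pics/sc2.png

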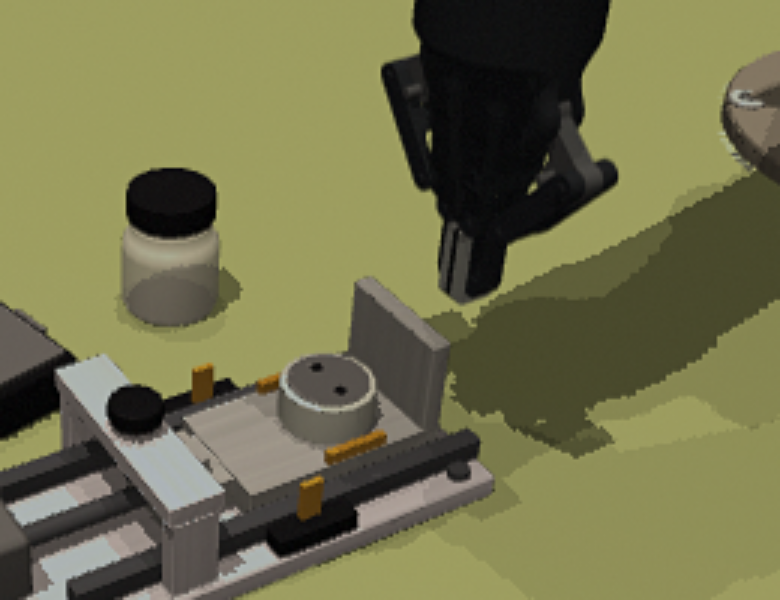

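```bash
python3 rel.py .444 .068 .045; python3 - <<'E'
from h import *
print(proj("scene",[[.425,.07,.0435],[.425,.07,.085],[.455,.068,.055],[.455,.098,.076]]))
im=imaging.grab_frame("scene"); cv2.imwrite("pics/sc3.png",cv2.resize(im[120:320,300:560],None,fx=3,fy=3))
E
```

```text
t 2.7333 tcp [0.4238 0.0695 0.0422] grip -0.0002144735443567876 F [-0.4334 -0.9638 -2.0172] q [-0.5521  0.3434  0.2869  2.2654 -0.1791  0.5607  1.4358]
shift cm [-2.0161 -0.136  -0.296 ] rot deg [-0.155  -0.4083  0.2187]
[[451.8869 233.8416]
 [455.7759 209.2662]
 [434.6226 232.8048]
 [450.5748 231.8314]]
```

View pics/sc3.png

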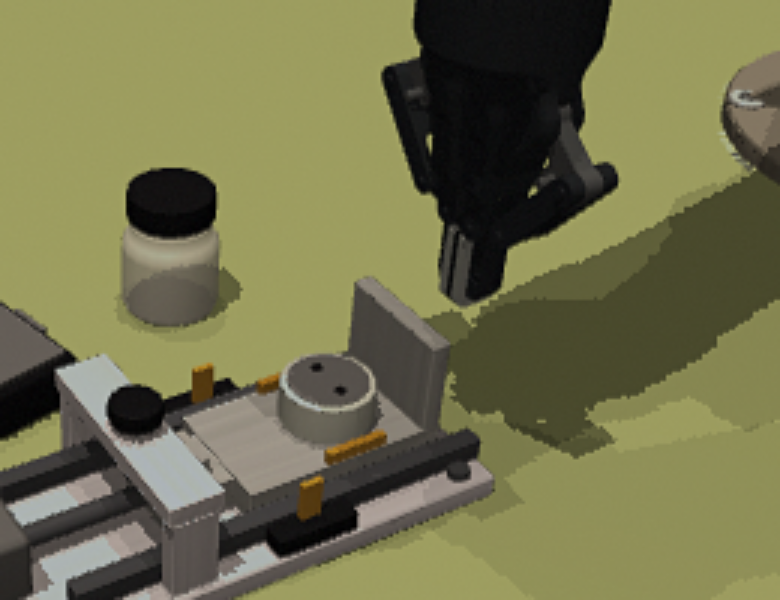

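```bash
python3 - <<'E'
from h import *
print(proj("scene",[[.4281,.066,.1326],[.4281,.066,.16],[.424,.07,.07],[.39,.05,.043]]))
o=r.get_obs();print(o['clock'],o['tcp_pos'])
im=imaging.grab_frame("wrist"); cv2.imwrite("pics/w3.png",im)
i=imaging.camera_info("wrist");print(i)
print(proj("wrist",[o['tcp_pos'],[.455,.098,.076],[.455,.038,.076],[.44,.1216,.012]],i))
im=imaging.grab_frame("top"); cv2.imwrite("pics/t3.png",cv2.resize(im[200:400,200:400],None,fx=3,fy=3))
E
```

```text
[[456.7067 178.0227]
 [459.5715 159.2688]
 [454.9156 218.1461]
 [462.1034 219.8835]]
2.7833 [0.4241 0.0694 0.0434]
{'camera_matrix': array([[330.6127,   0.    , 315.5323],
       [  0.    , 330.6127, 238.8809],
       [  0.    ,   0.    ,   1.    ]]), 'xyz': array([0.342 , 0.0708, 0.2159]), 'attitude': array([2.0521, 2.0375, 0.3305])}
[[314.8399 278.9381]
 [371.1949 361.4962]
 [253.5298 362.0563]
 [392.1856 279.7653]]
```

View pics/w3.png

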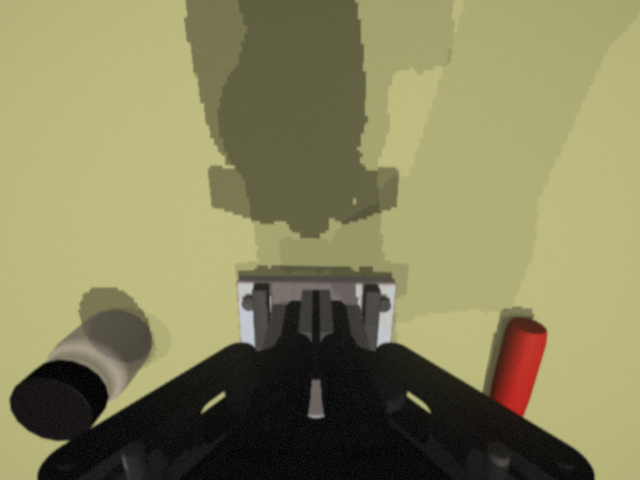

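View pics/t3.png

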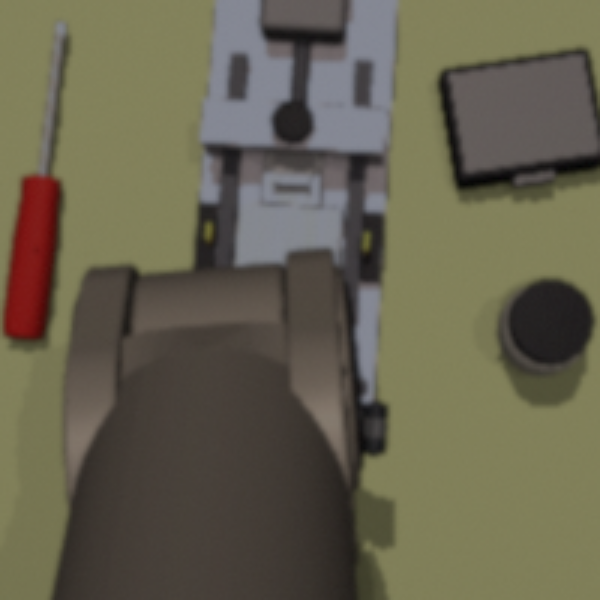

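```bash
python3 - <<'E'
from h import *
o=r.get_obs();print(o['clock'],o['tcp_pos'],o['contact_force'])
w=cv2.imread("pics/w3.png")
z=cv2.resize(w[255:375,240:400],None,fx=5,fy=5,interpolation=cv2.INTER_CUBIC); z=cv2.convertScaleAbs(z,alpha=2.5,beta=10);cv2.imwrite("pics/w3z.png",z)
im=imaging.grab_frame("scene"); z=cv2.resize(im[120:240,400:520],None,fx=5,fy=5,interpolation=cv2.INTER_CUBIC); cv2.imwrite("pics/sc4.png",cv2.convertScaleAbs(z,alpha=2.5,beta=10))
E
```

```text
2.8833 [0.4255 0.0695 0.0448] [ 0.6483 -0.066  -0.246 ]
```

View pics/w3z.png

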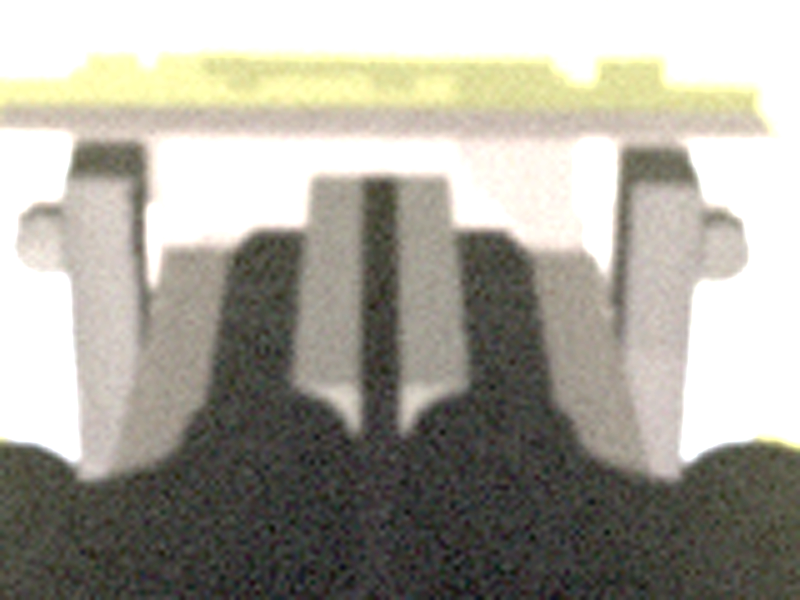

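View pics/sc4.png

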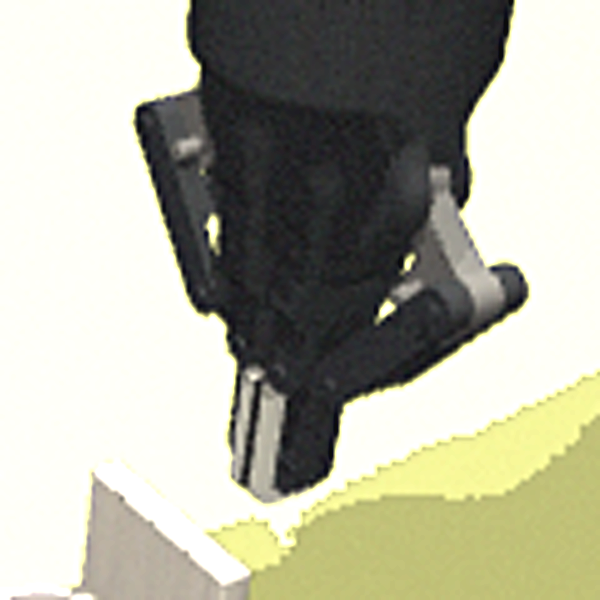

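```bash
python3 - <<'E'
from h import *
from scipy.optimize import least_squares
wi={'camera_matrix':imaging.camera_info("wrist")['camera_matrix'],'xyz':np.array([.342,.0708,.2159]),'attitude':np.array([2.0521,2.0375,.3305])}
si=imaging.camera_info("scene")
f=lambda p:np.r_[(proj("wrist",p,wi)-[315.5,291]).ravel(),(proj("scene",p,si)-[451,219]).ravel()]
s=least_squares(f,[.42,.07,.05]);print(s.x,s.fun)
print(R.from_rotvec(wi['attitude']).as_matrix(), imaging.camera_info("wrist"), r.get_obs()['tcp_pos'],r.get_obs()['clock'])
for P in [[.424,.0695,.043],[.435,.0695,.043],[.424,.0695,.068],[.435,.0695,.068]]: print(P,proj("wrist",P,wi),proj("scene",P,si))
E
```

```text
[0.422  0.0691 0.0634] [-1.3953  1.0601  4.0197  2.3155]
[[ 0.0075  0.948   0.3182]
 [ 1.     -0.0064 -0.0045]
 [-0.0023  0.3183 -0.948 ]] {'camera_matrix': array([[330.6127,   0.    , 315.5323],
       [  0.    , 330.6127, 238.8809],
       [  0.    ,   0.    ,   1.    ]]), 'xyz': array([0.3424, 0.0708, 0.2165]), 'attitude': array([2.0516, 2.036 , 0.3337])} [0.4257 0.0696 0.0451] 2.9333
[0.424, 0.0695, 0.043] [[315.0216 278.4061]] [[452.1784 233.7317]]
[0.435, 0.0695, 0.043] [[315.172  295.5069]] [[445.9248 236.0512]]
[0.424, 0.0695, 0.068] [[314.8365 299.8554]] [[454.4907 219.1575]]
[0.435, 0.0695, 0.068] [[315.0117 318.9008]] [[448.1147 221.4428]]
```

The cameras place the visible fingertips about 20 mm above the reported TCP. A TCP height of about 32 mm is safe under either reading: it clears the base plate and still overlaps the push plate. I'm going to that height.

>>> {"op": "jog_arm", "data": {
  "rows": [
    {"xyz": [0, 0, 0.5], "delta_rot": [0, 0, 0], "fingers": 1},
    {"xyz": [0, -0.1, 1], "delta_rot": [0, 0, 0], "fingers": 1},
    {"xyz": [-0.3, -0.1, 1.3], "delta_rot": [0, 0, 0], "fingers": 1},
    {"xyz": [-0.7, -0.1, 1.3], "delta_rot": [0, 0, 0], "fingers": 1},
    {"xyz": [-0.9, -0.1, 1.3], "delta_rot": [0, 0, 0], "fingers": 1}
  ]
}}

```text
clock: 3.35
tcp_pos: [0.4354, 0.0685, 0.032]
orientation: [-0.012, -3.139, 0.002]
contact_force: [-1.4, 0.1, 0.1]
grip_width: 0.0002
```

```bash
python3 - <<'E'
from h import *
im=imaging.grab_frame("scene"); z=cv2.resize(im[140:320,320:560],None,fx=3,fy=3,interpolation=cv2.INTER_CUBIC); cv2.imwrite("pics/sc5.png",cv2.convertScaleAbs(z,alpha=1.8,beta=10))
E
python3 rel.py .506 .0675 .032
```

```text
t 3.4 tcp [0.4359 0.0685 0.0322] grip -1.3989095257815676e-05 F [0.1105 0.2812 0.9617] q [-0.5305  0.3768  0.2764  2.2486 -0.1957  0.5399  1.4589]
shift cm [-7.0145 -0.045   0.0029] rot deg [-0.0613 -0.118   0.1428]
```

View pics/sc5.png

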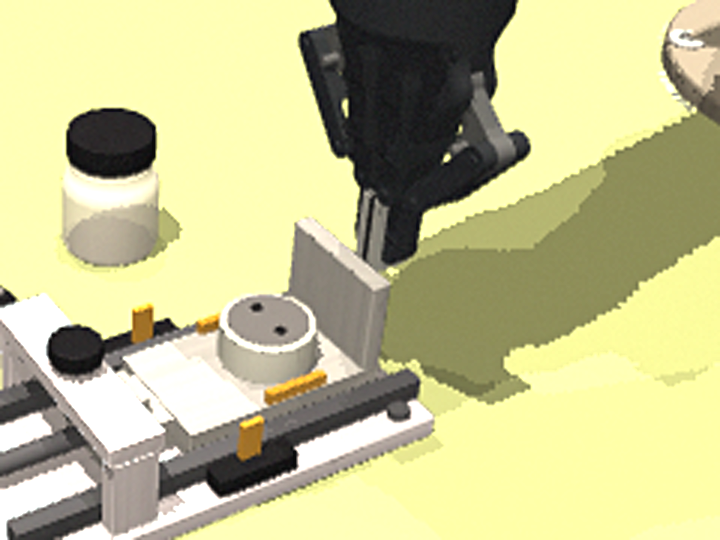

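The fingertips are now behind the plate, overlapping its upper half (tip at about (448,227)). I'm pushing in small steps.

>>> {"op": "jog_arm", "data": {
  "rows": [
    {"xyz": [-0.3, 0, 0], "delta_rot": [0, 0, 0], "fingers": 1},
    {"xyz": [-0.7, 0, 0], "delta_rot": [0, 0, 0], "fingers": 1},
    {"xyz": [-1.1, 0, 0], "delta_rot": [0, 0, 0], "fingers": 1},
    {"xyz": [-1.5, 0, 0], "delta_rot": [0, 0, 0], "fingers": 1},
    {"xyz": [-1.9, 0, 0], "delta_rot": [0, 0, 0], "fingers": 1}
  ]
}}

```text
clock: 3.82
tcp_pos: [0.454, 0.0682, 0.0319]
orientation: [-0.012, -3.137, 0.002]
contact_force: [-3.8, 0.3, 3.4]
grip_width: 0.0
```

```bash
python3 - <<'E'
from h import *
im=imaging.grab_frame("scene"); z=cv2.resize(im[140:320,320:560],None,fx=3,fy=3,interpolation=cv2.INTER_CUBIC); cv2.imwrite("pics/sc6.png",cv2.convertScaleAbs(z,alpha=1.8,beta=10))
E
python3 rel.py .506 .0675 .032
```

```text
t 3.8667 tcp [0.455  0.0682 0.032 ] grip -0.00021827350196861002 F [-2.6466  0.2819  0.441 ] q [-0.5138  0.4014  0.2752  2.2062 -0.2003  0.5602  1.474 ]
shift cm [-5.1017 -0.0301 -0.0194] rot deg [-0.0788 -0.187   0.1433]
```

View pics/sc6.png

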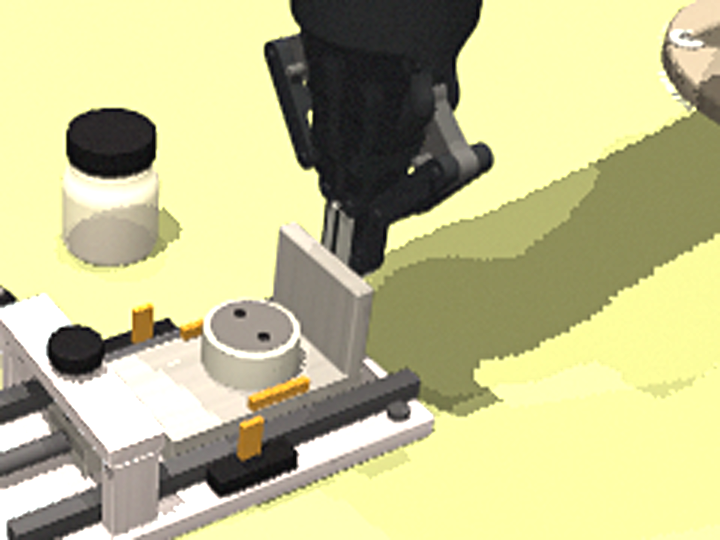

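Contact is made (about 3 N) and the carriage has moved about 1 cm. Continuing.

>>> {"op": "jog_arm", "data": {
  "rows": [
    {"xyz": [-0.4, 0, 0], "delta_rot": [0, 0, 0], "fingers": 1},
    {"xyz": [-0.9, 0, 0], "delta_rot": [0, 0, 0], "fingers": 1},
    {"xyz": [-1.4, 0, 0], "delta_rot": [0, 0, 0], "fingers": 1},
    {"xyz": [-1.9, 0, 0], "delta_rot": [0, 0, 0], "fingers": 1},
    {"xyz": [-2.4, 0, 0], "delta_rot": [0, 0, 0], "fingers": 1}
  ]
}}

```text
clock: 4.28
tcp_pos: [0.4769, 0.0676, 0.0313]
orientation: [-0.012, -3.134, 0.003]
contact_force: [-4.8, -0.4, 2.0]
grip_width: 0.0003
```

>>> {"op": "jog_arm", "data": {
  "rows": [
    {"xyz": [-0.4, 0, 0], "delta_rot": [0, 0, 0], "fingers": 1},
    {"xyz": [-0.8, 0, 0], "delta_rot": [0, 0, 0], "fingers": 1},
    {"xyz": [-1.2, 0, 0], "delta_rot": [0, 0, 0], "fingers": 1},
    {"xyz": [-1.6, 0, 0], "delta_rot": [0, 0, 0], "fingers": 1},
    {"xyz": [-1.9, 0, 0], "delta_rot": [0, 0, 0], "fingers": 1}
  ]
}}

```text
clock: 4.7
tcp_pos: [0.4943, 0.0672, 0.0308]
orientation: [-0.013, -3.13, 0.004]
contact_force: [-7.0, 0.7, 4.6]
grip_width: -0.0001
```

```bash
python3 - <<'E'
from h import *
im=imaging.grab_frame("scene"); z=cv2.resize(im[140:320,300:540],None,fx=3,fy=3,interpolation=cv2.INTER_CUBIC); cv2.imwrite("pics/sc7.png",cv2.convertScaleAbs(z,alpha=1.8,beta=10))
E
python3 rel.py .506 .0675 .032
```

```text
t 4.75 tcp [0.495  0.0671 0.0309] grip 1.862166964334637e-05 F [-4.9042  0.2074  2.3881] q [-0.4804  0.4559  0.2727  2.1124 -0.2089  0.609   1.5018]
shift cm [-1.1031  0.0445 -0.1242] rot deg [-0.1439 -0.5931  0.1372]
```

View pics/sc7.png

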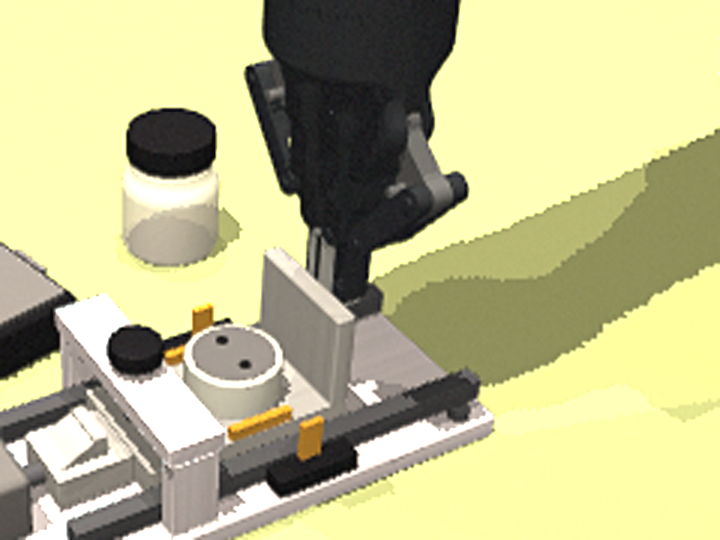

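The tooth has passed the bridge at about 5 cm of travel. Pushing gently to the hard stop.

>>> {"op": "jog_arm", "data": {
  "rows": [
    {"xyz": [-0.3, 0, 0], "delta_rot": [0, 0, 0], "fingers": 1},
    {"xyz": [-0.6, 0, 0], "delta_rot": [0, 0, 0], "fingers": 1},
    {"xyz": [-0.8, 0, -0.1], "delta_rot": [0, 0, 0], "fingers": 1},
    {"xyz": [-0.9, 0, -0.1], "delta_rot": [0, 0, 0], "fingers": 1},
    {"xyz": [-1.0, 0, -0.1], "delta_rot": [0, 0, 0], "fingers": 1}
  ]
}}

```text
clock: 5.17
tcp_pos: [0.502, 0.0668, 0.0307]
orientation: [-0.012, -3.125, 0.005]
contact_force: [-8.4, -0.9, -0.3]
grip_width: 0.0002
```

>>> {"op": "jog_arm", "data": {
  "rows": [
    {"xyz": [-0.1, 0, 0], "delta_rot": [0, 0, 0], "fingers": 1},
    {"xyz": [-0.2, 0, 0], "delta_rot": [0, 0, 0], "fingers": 1},
    {"xyz": [-0.3, 0, 0], "delta_rot": [0, 0, 0], "fingers": 1},
    {"xyz": [-0.4, 0, 0], "delta_rot": [0, 0, 0], "fingers": 1},
    {"xyz": [-0.4, 0, 0], "delta_rot": [0, 0, 0], "fingers": 1}
  ]
}}

```text
clock: 5.58
tcp_pos: [0.5038, 0.0667, 0.03]
orientation: [-0.012, -3.121, 0.006]
contact_force: [-6.8, 0.3, 3.1]
grip_width: -0.0002
```

>>> {"op": "jog_arm", "data": {
  "rows": [
    {"xyz": [-0.2, 0, 0], "delta_rot": [0, 0, 0], "fingers": 1},
    {"xyz": [-0.4, 0, 0], "delta_rot": [0, 0, 0], "fingers": 1},
    {"xyz": [-0.6, 0, 0], "delta_rot": [0, 0, 0], "fingers": 1},
    {"xyz": [-0.7, 0, 0], "delta_rot": [0, 0, 0], "fingers": 1},
    {"xyz": [-0.7, 0, 0], "delta_rot": [0, 0, 0], "fingers": 1}
  ]
}}

```text
clock: 6.0
tcp_pos: [0.5038, 0.0663, 0.0286]
orientation: [-0.011, -3.108, 0.007]
contact_force: [-18.4, 0.1, 12.6]
grip_width: 0.0001
```

```bash
python3 - <<'E'
from h import *
im=imaging.grab_frame("scene"); z=cv2.resize(im[140:320,300:540],None,fx=3,fy=3,interpolation=cv2.INTER_CUBIC); cv2.imwrite("pics/sc8.png",cv2.convertScaleAbs(z,alpha=1.8,beta=10))
E
python3 rel.py .506 .0675 .032
```

```text
t 6.05 tcp [0.5039 0.0663 0.0287] grip 0.00030658882499393796 F [-18.4778   0.5452  12.5579] q [-0.4669  0.4813  0.2704  2.0743 -0.2126  0.6461  1.5126]
shift cm [-0.2023  0.1165 -0.3409] rot deg [-0.2578 -1.9349  0.188 ]
```

View pics/sc8.png

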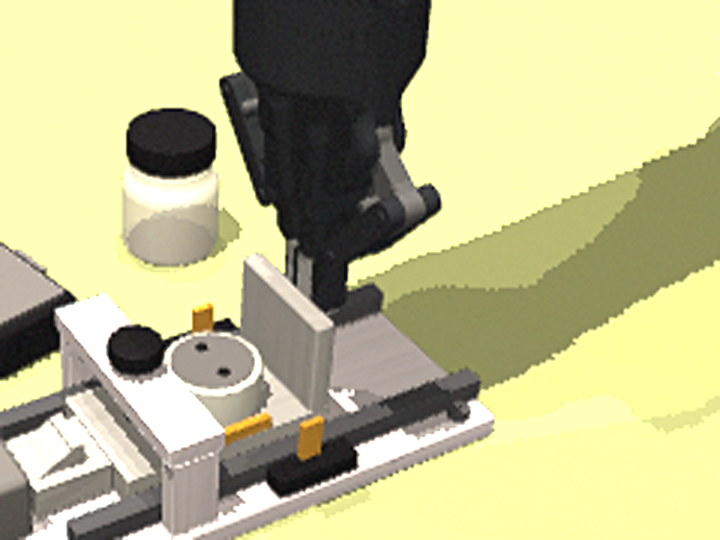

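Force rose to 18 N with no further motion, at x = 0.504, exactly 60 mm past contact, so it is on the hard stop. I'm backing off straight.

>>> {"op": "jog_arm", "data": {
  "rows": [
    {"xyz": [0.6, 0, -0.1], "delta_rot": [0, 0, 0], "fingers": 1},
    {"xyz": [1.4, 0, -0.2], "delta_rot": [0, 0, 0], "fingers": 1},
    {"xyz": [2.4, 0, -0.3], "delta_rot": [0, 0, 0], "fingers": 1},
    {"xyz": [3.6, 0.1, -0.3], "delta_rot": [0, 0, 0], "fingers": 1},
    {"xyz": [5, 0.1, -0.3], "delta_rot": [0, 0, 0], "fingers": 1}
  ]
}}

```text
clock: 6.47
tcp_pos: [0.4557, 0.068, 0.0339]
orientation: [-0.012, -3.112, 0.006]
contact_force: [0.2, -0.1, 0.1]
grip_width: -0.0001
```

```bash
python3 - <<'E'
from h import *
im=imaging.grab_frame("scene"); z=cv2.resize(im[140:320,300:540],None,fx=3,fy=3,interpolation=cv2.INTER_CUBIC); cv2.imwrite("pics/sc9.png",cv2.convertScaleAbs(z,alpha=1.8,beta=10))
E
python3 rel.py .435 .0675 .032
```

```text
t 6.5167 tcp [0.4519 0.0677 0.0335] grip -0.0004397622036867144 F [-2.8414  0.6698 -0.4591] q [-0.5088  0.4083  0.275   2.1885 -0.1998  0.6017  1.4774]
shift cm [ 1.6836 -0.0291  0.2116] rot deg [-0.2442 -1.9223  0.1933]
```

View pics/sc9.png

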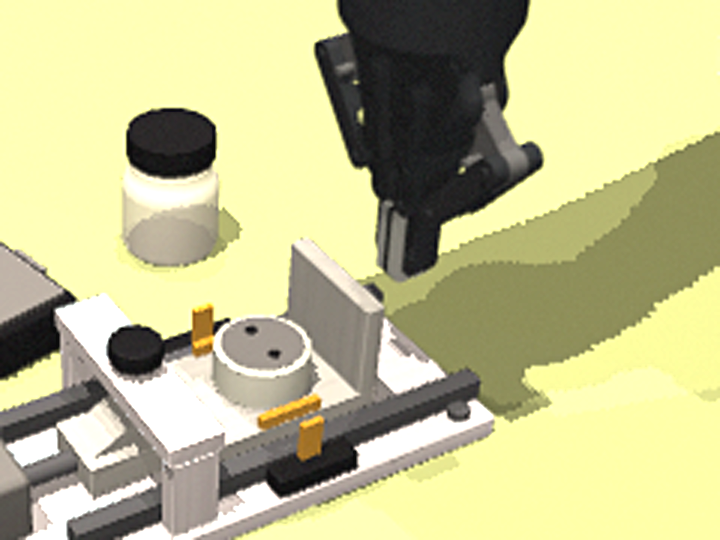

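The fingers are clear, and the carriage has stopped partway back with the yellow tabs aligned. I'm rising away, then verifying.

>>> {"op": "jog_arm", "data": {
  "rows": [
    {"xyz": [0.5, 0, 0], "delta_rot": [0, 0, 0], "fingers": 1},
    {"xyz": [1, 0, -1], "delta_rot": [0, 0, 0], "fingers": 1},
    {"xyz": [1, 0, -3], "delta_rot": [0, -0.5, 0], "fingers": 1},
    {"xyz": [1, 0, -5.5], "delta_rot": [0, -1, 0], "fingers": 1},
    {"xyz": [1, 0, -8], "delta_rot": [0, -1.5, 0], "fingers": 1}
  ]
}}

```text
clock: 6.93
tcp_pos: [0.4456, 0.0679, 0.115]
orientation: [-0.012, -3.136, 0.007]
contact_force: [0.5, 1.1, -0.7]
grip_width: -0.0002
```

>>> {"op": "jog_arm", "data": {
  "rows": [
    {"xyz": [0, 0, -1.5], "delta_rot": [0, 0, 0], "fingers": 1},
    {"xyz": [0, 0, -2], "delta_rot": [0, 0, 0], "fingers": 1},
    {"xyz": [0, 0, -2], "delta_rot": [0, 0, 0], "fingers": 1},
    {"xyz": [0, 0, -2], "delta_rot": [0, 0, 0], "fingers": 1},
    {"xyz": [0, 0, -2], "delta_rot": [0, 0, 0], "fingers": 1}
  ]
}}

```text
clock: 7.35
tcp_pos: [0.4452, 0.0678, 0.134]
orientation: [-0.012, -3.135, 0.008]
contact_force: [0.6, 0.1, 0.6]
grip_width: 0.0001
```

```bash
python3 - <<'E'
from h import *
im=imaging.grab_frame("scene"); z=cv2.resize(im[140:320,300:540],None,fx=3,fy=3,interpolation=cv2.INTER_CUBIC); cv2.imwrite("pics/sc10.png",cv2.convertScaleAbs(z,alpha=1.8,beta=10))
o=cv2.imread("pics/scene0.png")
p=R.from_euler('z',-.0104)
W=lambda x,y,z:p.apply(np.array([x,y,z])/1000)+[.555,.0669,0]
# plate near-top-rear corner: pixel at start vs now
a=proj("scene",W(-100,30,76))[0]; print("start model",a, "obs start", (690/3+220,192/3+170))
for t in (0,30,35,40,60): print(t,proj("scene",W(-100+t,30,76))[0])
for q in ["push_face","pin_top"]: print(q,imaging.tip_of("scene",q)[:1])
print("pin model",proj("scene",W(40,0,76)),proj("scene",W(40,0,85)))
E
python3 rel.py .435 .0675 .1
```

```text
start model [450.3507 231.8783] obs start (450.0, 234.0)
0 [450.3507 231.8783]
30 [431.5791 238.6141]
35 [428.39   239.7585]
40 [425.1832 240.9092]
60 [412.1764 245.5764]
push_face [{'position': [412.6, 244.5], 'conf': 0.59}]
pin_top [{'position': [344.7, 254.5], 'conf': 0.72}]
pin model [[345.0541 251.6546]] [[345.0541 245.9718]]
t 7.5 tcp [0.4451 0.0678 0.134 ] grip -0.0001805403239828388 F [-0.639  -0.2964 -1.1574] q [-0.5915  0.2027  0.3398  2.1544 -0.0886  0.806   1.367 ]
shift cm [ 0.9853 -0.015   3.4075] rot deg [-0.3022 -0.408   0.1629]
```

View pics/sc10.png

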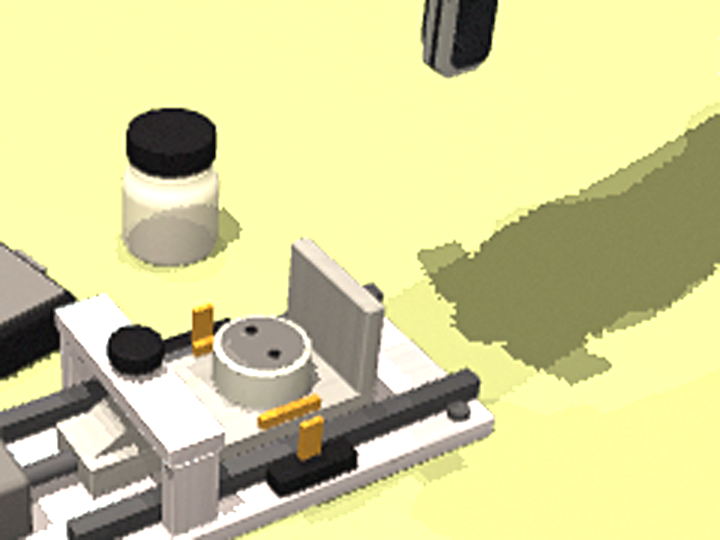

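The plate corner is at (427,242), which matches 35 mm of travel. It hasn't moved since the last picture, and the knob is at its down height. The jar and case are unmoved and the robot is clear.

```bash
python3 - <<'E'
from bench import r
print(r.hand_in())
E
```

```text
the job is handed in; nothing more can be done
None
```

The jig is set: I pushed the carriage fully in, released it, and it sprang back and stayed caught on the stop pin. I handed the job in at about 7.5 s on the robot's clock, with the arm raised clear of everything.

- **Push:** I used the shut fingertips on the rear face of the plate only. Contact came at about x = 0.444 m. At x = 0.504 m the force rose to about 18 N with no further motion, so it was on the hard stop at 60 mm of travel.
- **Latch:** After release, the plate corner in the scene picture matched about 35 mm of travel. Two pictures about 1 s apart showed it in the same place.
- **Pin and loose items:** The pin's knob stood at its down height, and nothing touched it. The jar and the part of the bit case in view had not moved. I did not look at the screwdriver again after the push, but the arm never went near it while low.

**Checks that disagreed:**
- **Fingertip height:** The cameras put the visible fingertips about 20 mm higher than the reported tool position. I chose a pushing height that was safe under either reading.
- **Scene camera:** It was off by 2–4 pixels in rows, so the travel reading is good to a few millimetres.

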